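# Gauge a glass vial gently and put it in the tray

## Robot

A 6-joint arm with a two-finger parallel gripper is mounted at the origin on a cart in front of the work surface, level with it; the furniture and walls round the work are solid. World frame = base frame: x ahead of the robot, y to its left, z up, the work surface at z = 0. Lengths are in mm, angles in rad, forces in N, time in s.
With the tool pointing down it reaches from about 350 to 875 mm from the base axis. Payload 4.2 kg.
Tool frame: the origin (TCP) lies midway between the tips of the shut fingers; the grasp point (between the pads) lies 19 mm behind it; z points along the fingers, y is the line along which they close (so a half turn about z gives the same grasp; the last joint's range is limited). The gripper opens to 85 mm and grips with 20 to 120 N. Pads are 22 mm wide; open, the fingers measure 114 mm over their backs; the gripper's body (76 mm by 85 mm) begins 54 mm behind the grasp point. The pads swing forward as they close: fully open they stand 13 mm farther back than shut.
Start: joints at [1.385, 0.385, 0.008, 0, -1.194, -0.259], TCP at [268.89, 564.179, 231.312] pointing down, gripper open.
Joint ranges: [-3.14, 3.14], [-1.21, 2.06], [-1.07, 1.41], [-3.16, 2.05], [-2.99, -0.16], [-3.1, 3.1]. Speed limits (rad/s): [2.79, 2.79, 3.14, 3.14, 3.14, 3.14].

## Interface

Orientations are given as a unit quaternion [x, y, z, w].
In Python, from bench import arm, eyes, nets gives the robot as it stands.
- The arm moves only by the tool apply_moves, never from a script. Its arguments are lists of equal length, an entry for each row: "delta_rot": the turn, a rotation vector about the tool's x, y, z as a fraction of full scale, a list of three; "xyz": the shift along the tool's x, y, z as a fraction of full scale, a list of three; "hand": the gripper command: -1 is fully open, 1 is shut, values between are in proportion. In form: {"delta_rot": [[ax, ay, az], ...], "xyz": [[dx, dy, dz], ...], "hand": [hand, ...]}. A call has 1 to 20 rows; each row shifts and turns the commanded pose from where the row before left it, along the tool's axes as they then stand; what a row does not reach is not made up. Full scale, the value 1, is 0.025 m for a shift and 6 degrees for a turn. A row lasts 1/12 s, in which the tool goes at most 41.7 mm and 7.16 degrees, less where a joint would pass 70% of its speed; a pose out of reach is approached as far as the arm can. A call with a number of a shift or a turn outside -1 to 1 is refused whole. A call with a gripper value outside its range is refused whole. The fingers move at their own pace and stop on an object; the grip force is fixed at half the most. Time passes only in rows, so rows that do not move let the fingers close. It gives the time, the measured TCP pose, the force, the opening and the grip force at its end, in the units of the state.
- arm.read_state(): the state, without advancing time (a new reading comes with each control period).
- eyes.get_image(name): name is "scene" or "top" or "wrist"; returns a dict with "frame" (420x560x3 uint8, red, green, blue), "range_z" (420x560 float32, mm along the optical axis (not along the pixel's ray), 0 where there is no reading), "camera_matrix" (3x3 intrinsics, pixels), "R" (3x3) and "t" (3): a world point X has camera coordinates R X + t; the wrist camera has in their place "hand_eye" (4x4, takes a point from camera to tool coordinates, whose origin is the TCP and whose axes are the flange's). Camera axes: x right, y down, z forward; pixel columns grow to the right and rows downward; lengths in mm; the calibration is good to about 2 mm. A picture is of the moment at which its call begins: read the wrist's pose just before it.
- arm.job_done(): hands the job in; it is judged then, once.
Trained networks look in a picture, given as the dict that the camera call returned (one of the last four; its "shot" number tells which), for a name from the list of things; names that differ only in an ending like _2 or _b are one class to them, and where a whole thing is asked for, a point or a joint stands for the part that bears it (a point fixed in the world has none). Each returns a list of dicts, best first, with "score" (0 to 1); they miss things now and then, are a little off and sometimes report something else, mostly with a low value. They report only what shows in the picture. A call takes as long as a camera call.
- nets.look_for(name, picture): "bbox" ([left, top, right, bottom] in pixels, round what is visible of it).
- nets.masks_of(name, picture): "region" (420x560 bool, what is visible of it) and "bbox" ([left, top, right, bottom] in pixels, round what is visible of it).
The state is a dict: "clock": time; "joints": joint angles; "joint_vel": joint speeds; "joint_efforts": joint torques, N m; "position": TCP position; "ee_rot": TCP orientation; "contact_force": force on the tool from outside, world axes, zero at the start; "wrist_torque": the same for the moment, N m; "gripper_width": finger opening in mm; "grasp_force": force on a finger pad.
Only numpy, scipy, OpenCV 4.12 (cv2) and the standard library are available. Lean on these libraries where they do the work, as an engineer would, in place of code of your own. Each camera call takes 0.05 s, during which the arm holds its last target. There are 200 camera calls.

## Task

One of the two amber glass vials is a good one: its body goes into the wide front part of the sprung slot gauge but stops at the narrow part behind; the other is undersize and would run right in. Hold the good vial upright, slide it in from the front gently until it stops at the step and the jaws just give (about 5 to 10 mm, never beyond 20 mm), then take it out and set it down softly, standing, in the shallow metal tray; the undersize vial ends up standing on the worktop. The glass is thin: grip it with no more than about 30 N, do not drop or bang it, and leave the beaker, jar and flask alone.

Things in the scene. Friction and masses are not known exactly. Their poses are not given: they have to be found in the camera images.
- vial_p_centre (a point): centre, half-way up, of one of two upright amber glass vials, both 100 mm tall and about 60 g, with a straight round body to 78 mm up, then a thin neck and a grey cap 17 mm across. One vial's body is 27 mm across (the good one), the other's 16 mm (undersize). Which one this is, is not told: find out by gauge, fingers or eye. z is up.
- vial_q_centre (a point): centre, half-way up, of one of two upright amber glass vials, both 100 mm tall and about 60 g, with a straight round body to 78 mm up, then a thin neck and a grey cap 17 mm across. One vial's body is 27 mm across (the good one), the other's 16 mm (undersize). Which one this is, is not told: find out by gauge, fingers or eye. z is up.
- gauge_step (a point): middle of the slot in the gauge's moving grey jaws, at the step from wide to narrow, level with the jaws' top, 50 mm up. x points into the slot, z up. Slot, open above and at the front: 31 mm wide from its rounded mouth (x = -53 mm) to the step, 20 mm wide from there to x = 45 mm. Jaws: 104 mm wide, 28 to 50 mm up. A 27 mm vial touches the step with its axis at x = -9 mm.
- gauge_base (a point): underside of the gauge's fixed base, below the step when the jaws are at rest; same axes as the step. Dark base plate from x = -60 to 125 mm, 112 mm wide, top 8 mm up, rails to 14 mm at its sides: carry a vial's foot 10 mm or more above the plate. Spring abutment 44 mm high behind the jaws.
- gauge_jaws (a joint): how far the gauge's jaws have been pushed along the slot's x against their springs, in m: 0 at rest, 0.03 at the stop; 0.4 N per mm, they spring back by themselves.
- tray_in (a point): centre of the inner floor, 3 mm above the worktop, of a shallow open aluminium tray fixed to the worktop, 120 mm (its x) by 130 mm (its y) outside, rim 16 mm high, wall 3 mm.
- beaker: glass beaker 57x55x72 mm; origin in the centre of its underside. A bystander: leave it where it stands.
- jar: small white jar with a green lid, 39 mm diameter, 47 mm high; origin in the centre of its underside. A bystander: leave it where it stands.
- flask: glass volumetric flask, round body 50 mm, thin neck, 158 mm high; origin in the centre of its underside. A bystander: leave it where it stands.

How it is judged:
By the outcome, as a careful person would: the job done as asked, in the order asked, and still so for the second after the job is handed in, with the robot touching nothing.
It also fails if it takes over 72 s, if anything falls off the work surface, if the arm or the gripper's body presses on something with over 40 N, if the wrist force passes 120 N, or if a joint passes its speed limit or range.

## Working session

There is one attempt and no reset: what is moved stays moved. The work goes in short steps, Python scripts to look and compute and a tool call to move; the robot and the scene stay as the last step left them, time stands still between calls to the robot, and variables do not carry over. Pictures are saved under pics/ and viewed, at most 10 in all, crops included, and the job is handed in when it is done.

Besides the shell and the picture viewer there is one more tool, called as name(argument=value, ...) on one line, values as JSON. apply_moves: Moves the arm, as the interface text tells. Its arguments: {"type":"object","properties":{"delta_rot":{"type":"array"},"xyz":{"type":"array"},"hand":{"type":"array"}},"required":["delta_rot","xyz","hand"]}

```bash
mkdir -p pics; cat > h.py <<'E'
import numpy as np, cv2
from bench import arm, eyes, nets
from scipy.spatial.transform import Rotation as Ro
def cloud(p, st=None):
    K=p["camera_matrix"]; z=p["range_z"]; v,u=np.indices(z.shape)
    c=np.stack([(u-K[0,2])/K[0,0]*z,(v-K[1,2])/K[1,1]*z,z],-1)
    if "R" in p: return (c-p["t"])@p["R"]
    H=np.array(p["hand_eye"]); t=c@H[:3,:3].T+H[:3,3]
    return t@Ro.from_quat(st["ee_rot"]).as_matrix().T+st["position"]
def save(p,n): cv2.imwrite(f"pics/{n}.png",p["frame"][:,:,::-1])
E
python3 - <<'E'
from h import *
np.set_printoptions(precision=1,suppress=True)
s=arm.read_state(); print(s)
for c in ["top","scene"]:
    p=eyes.get_image(c); save(p,c+"0"); X=cloud(p)
    for n in ["vial_p_centre","gauge_jaws","gauge_base","beaker","jar","flask"]:
        for r in nets.masks_of(n,p)[:3]:
            m=r["region"]&(p["range_z"]>0); q=X[m]
            print(c,n,round(r["score"],2),np.round(r["bbox"]), *( [np.percentile(q,a,axis=0) for a in(3,50,97)] if len(q) else []))
E
```

```text
{'clock': 0.0, 'joints': array([ 1.4,  0.4,  0. , -0. , -1.2, -0.3]), 'joint_vel': array([ 0., -0.,  0., -0.,  0.,  0.]), 'joint_efforts': array([ -0. , -39.2,  18.8,   4.2,  -0. ,   0. ]), 'position': array([268.6, 563.7, 230.2]), 'ee_rot': array([ 1. , -0.2, -0. ,  0. ]), 'contact_force': array([0.1, 0.4, 0.5]), 'wrist_torque': array([0., 0., 0.]), 'grasp_force': 0.0, 'gripper_width': 85.58289860531036}
top vial_p_centre 0.73 [270. 143. 328. 223.] [529.5 -40.3   4.3] [611.8  18.   43.2] [699.3  75.6  52.3]
top vial_p_centre 0.54 [237. 219. 248. 232.] [489.  146.5  26.1] [498.2 154.3  82.2] [508.6 165.6 102.5]
top gauge_jaws 0.55 [276. 165. 328. 216.] [532.4 -43.1  12.5] [592.8  16.5  49.1] [644.6  63.5  53.1]
top gauge_base 0.62 [268. 144. 329. 223.] [527.1 -40.3   3.7] [611.3  18.2  42.6] [700.1  75.7  52.3]
top beaker 0.93 [210. 164. 237. 192.] [595.7 182.3  12. ] [623.1 209.   31.2] [645.2 231.6  72.6]
top jar 0.54 [274. 263. 289. 279.] [381.1  42.6  42.6] [397.8  57.4  46.6] [414.7  74.4  50.3]
top flask 0.93 [163. 145. 191. 169.] [645.  300.7  -0.7] [662.9 318.7  43.5] [687.3 355.1 156.8]
scene vial_p_centre 0.69 [219. 185. 230. 225.] [489.9 143.3   0.8] [495.9 149.7  50.3] [510.3 165.2  99.1]
scene gauge_jaws 0.77 [268. 193. 325. 232.] [526.7 -51.9  18.6] [578.   10.1  48.7] [643.   53.9  50.8]
scene gauge_base 0.77 [268. 186. 330. 243.] [524.5 -52.5   0.8] [577.6   7.5  35.4] [702.6  56.8  50.6]
scene beaker 0.79 [228. 173. 252. 200.] [596.4 178.9   3.6] [608.4 194.6  45.8] [647.9 229.3  70.9]
scene jar 0.71 [218. 230. 242. 261.] [380.3  36.5   2.7] [389.4  46.5  33.3] [411.7  69.9  47.5]
scene flask 0.6 [209. 132. 226. 186.] [645.3 296.6  -0. ] [662.6 314.8  38.6] [680.9 349.7 152.1]
```

```bash
python3 - <<'E'
import cv2
a=cv2.imread("pics/top0.png")[110:310,130:400];b=cv2.imread("pics/scene0.png")[120:320,130:400]
cv2.imwrite("pics/c0.png",cv2.resize(cv2.vconcat([a,b]),None,fx=1.5,fy=1.5))
cv2.imwrite("pics/c1.png",cv2.hconcat([cv2.resize(cv2.imread(f"pics/{c}0.png"),(400,300)) for c in("top","scene")]))
E
```

```text
(no output)
```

View pics/c0.png

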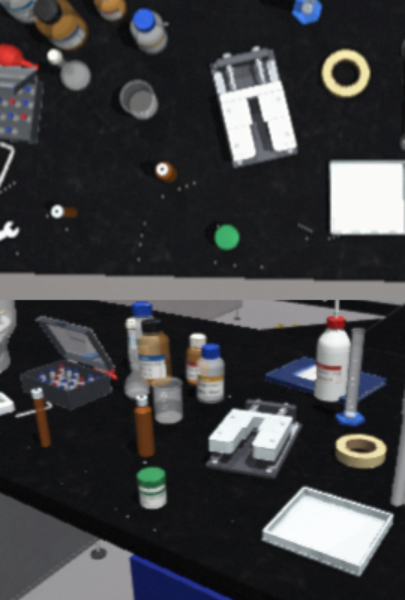

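View pics/c1.png

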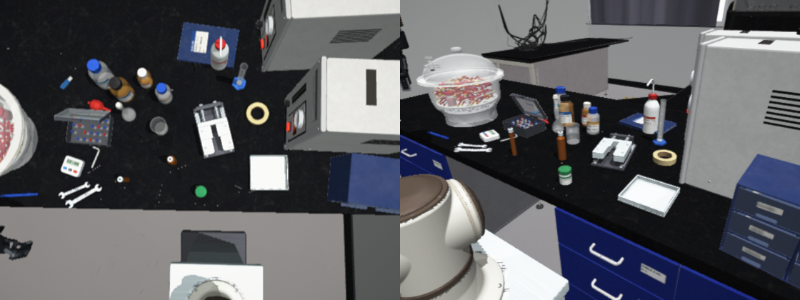

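The top view shows the gauge at (213,130), its mouth facing the robot. The thicker vial is at about (240,225) and the thin one at about (170,251). The tray is white, at right (375,240). Next I'll measure these.

```bash
python3 - <<'E'
from h import *
np.set_printoptions(precision=1,suppress=True)
P={c:eyes.get_image(c) for c in("top","scene")}
X={c:cloud(p) for c,p in P.items()}
def sel(c,lo,hi):
    x=X[c]; return x[((x>lo)&(x<hi)).all(-1)&(P[c]["range_z"]>0)]
for c in X:
    for nm,lo,hi in [("P",(470,125,8),(530,185,110)),("Q",(380,250,8),(480,370,110))]:
        q=sel(c,lo,hi); 
        for a,b in((8,40),(40,75),(92,106)):
            w=q[(q[:,2]>a)&(q[:,2]<b)]
            if len(w)>3:
                d=w[:,:2]; print(c,nm,a,b,len(w),d.mean(0),d.min(0),d.max(0))
    j=sel(c,(500,-80,45),(680,110,56)); r=cv2.minAreaRect(j[:,:2].astype(np.float32)); print(c,"jaws",r,j[:,2].mean(), cv2.boxPoints(r).tolist())
    x=X[c]; t=sel(c,(350,-260,6),(520,-50,22)); r=cv2.minAreaRect(t[:,:2].astype(np.float32)); print(c,"tray",r,t[:,2].max())
    t=sel(c,(350,-260,1.5),(520,-50,22)); r=cv2.minAreaRect(t[:,:2].astype(np.float32)); print(c,"tray",r)
# jaws raster
j=sel("top",(500,-80,0),(720,110,60))
g=np.zeros((46,40))
for a in j:
    g[int((a[0]-500)/5),int((a[1]+80)/5)]=a[2]
for i,row in reversed(list(enumerate(g))): print(500+5*i," ".join("%2d"%v for v in row[::-1]))
E
```

```text
top P 8 40 19 [496.5 150.4] [488.4 146.5] [509.1 161.4]
top P 40 75 19 [496.8 152.7] [488.6 147. ] [513.1 166.9]
top P 92 106 41 [501.5 159.2] [494.4 151.6] [508.7 166.1]
top Q 8 40 20 [433.  315.9] [427.1 314. ] [439.9 318.3]
top Q 40 75 24 [433.1 315.9] [426.7 313.9] [441.  320.1]
top Q 92 106 43 [433.3 321.2] [426.2 313.4] [440.4 328.2]
top jaws ((606.4635620117188, 15.250251770019531), (149.67274475097656, 103.82254028320312), 14.180144309997559) 49.27126109093051 [[521.1906127929688, 47.247032165527344], [546.6242065429688, -53.41206741333008], [691.7365112304688, -16.74652862548828], [666.3029174804688, 83.91256713867188]]
top tray ((436.78143310546875, -149.45199584960938), (162.4737091064453, 190.84617614746094), 0.037917301058769226) 20.39605997723953
top tray ((435.0904541015625, -154.7865753173828), (169.7174530029297, 209.64706420898438), 0.07675199955701828)
scene P 8 40 131 [496.4 150.5] [488.2 141.9] [512.6 165.9]
scene P 40 75 151 [496.4 150.1] [488.1 141.9] [512.8 166.9]
scene P 92 106 36 [500.8 154.4] [494.6 148.7] [509.4 163.2]
scene Q 8 40 75 [432.3 315.3] [425.8 
[... 5683 characters left out ...]
 4 51 48  5  7  6  9  9  8  4  6  5  0  0  0  2  0  0  0  0  0  0  1  2  0  1  1
520  0  0  4  0  2  1  1  0  1  0  2  0  1  6  5 14  5  9  5  9  2  1  0  0  0  1  0  0  1  1  1  1  0  0  2  1  0  1  0  0
515  0  0  1  1  0  1  1  0  0  0  1  0  0  3  9  8  0  0  0  0  2  1  0  0  1  0  0  0  0  0  0  1  0  0  2  0  2  1  2  2
510  0  0  0  1  1  3  3  4  0  1  2  0  0  1  1  0  1  1  2  2  0  1  0  3  3  4  1  2  0  0  0  1  2  0  0  0  0  0  2  3
505  0  0  2  3  1  1  2  0  0  1  1  3  2  0  2  0  1  0  3  0  0  1  2  2  1  0  0  0  1  0  1  0  0  1  3  0  0  0  1  2
500  0  0  0  1  1  1  2  1  0  0  1  1  0  0  2  3  2  0  0  0  0  0  1  1  1  1  0  2  1  1  1  3  2  0  1  4  0  0  1  1
```

```bash
python3 - <<'E'
from h import *
np.set_printoptions(precision=3,suppress=True)
s=arm.read_state(); print(Ro.from_quat(s["ee_rot"]).as_matrix()); 
p=eyes.get_image("wrist"); print(np.array(p["hand_eye"]),p["camera_matrix"])
for c in("top","scene"):
    p=eyes.get_image(c);x=cloud(p);m=(p["range_z"]>0)
    for zl,zh in((1.5,8),(10,20)):
        k=(m&(x[...,0]>330)&(x[...,0]<600)&(x[...,1]>-270)&(x[...,1]<-40)&(x[...,2]>zl)&(x[...,2]<zh)).astype(np.uint8)
        n,l,st,ce=cv2.connectedComponentsWithStats(k)
        i=1+st[1:,4].argmax(); q=x[l==i]; print(c,zl,st[i],cv2.minAreaRect(q[:,:2].astype(np.float32)),np.percentile(q,[1,50,99],axis=0).round(1).tolist())
# slot centre line from top+scene, jaw-top edges
    ang=np.radians(14.05); ex=np.array([np.cos(ang),np.sin(ang)]); ey=np.array([-ex[1],ex[0]])
    k=m&(abs(x[...,2]-49)<5); w=x[k][:,:2]-np.array([585.5,8.5]); u=w@ex; v=w@ey
    for a in(-40,-30,-20,-10,10,20,30):
        z=v[(abs(u-a)<4)&(abs(v)<52)]; 
        print(a, "outer",v[(abs(u-a)<4)&(abs(v)<60)].min().round(1),v[(abs(u-a)<4)&(abs(v)<60)].max().round(1),"slot",z[z<0].max().round(1),z[z>0].min().round(1))
E
```

```text
[[ 0.903 -0.43  -0.   ]
 [-0.43  -0.903 -0.   ]
 [-0.     0.    -1.   ]]
[[   0.      -0.962   -0.275   71.447]
 [   1.       0.      -0.001   -0.371]
 [   0.001   -0.275    0.962 -141.993]
 [   0.       0.       0.       1.   ]] [[309.956   0.    281.165]
 [  0.    309.956 213.541]
 [  0.      0.      1.   ]]
top 1.5 [ 352  220   50   45 1467] ((467.26507568359375, -180.26535034179688), (111.1098403930664, 122.78687286376953), 1.0455656051635742) [[411.8, -240.8, 1.5], [464.9, -179.9, 3.3], [522.7, -120.0, 7.5]]
top 10 [350 218  52  48 183] ((468.0381774902344, -177.96990966796875), (117.62489318847656, 129.1428985595703), 0.9768713116645813) [[408.3, -240.2, 10.7], [523.4, -135.6, 15.1], [527.6, -113.0, 19.1]]
-40 outer -50.5 53.1 slot -15.1 17.4
-30 outer -50.2 53.2 slot -14.7 16.8
-20 outer -50.4 52.8 slot -14.6 17.1
-10 outer -50.4 53.0 slot -14.3 17.1
10 outer -50.0 52.0 slot -9.0 11.2
20 outer -50.3 52.2 slot -8.9 11.3
30 outer -50.4 52.3 slot -8.9 11.5
scene 1.5 [ 310  249   78   47 1916] ((477.1518249511719, -178.35498046875), (103.9666976928711, 121.1722640991211), 1.108598232269287) [[427.3, -237.7, 1.6], [476.1, -181.9, 2.8], [527.7, -118.8, 7.3]]
scene 10 [306 245  86  55 592] ((468.2100830078125, -181.28805541992188), (122.02005004882812, 131.17440795898438), 0.929817259311676) [[407.3, -247.1, 10.2], [451.2, -185.5, 14.2], [528.7, -116.6, 17.0]]
-40 outer -53.5 50.0 slot -17.5 14.2
-30 outer -53.8 49.8 slot -19.4 13.2
-20 outer -51.7 48.6 slot -17.6 14.5
-10 outer -53.6 49.1 slot -18.0 13.6
10 outer -53.8 48.1 slot -12.2 7.9
20 outer -54.4 50.0 slot -12.4 8.2
30 outer -53.8 48.2 slot -12.1 8.6
```

apply_moves(delta_rot=[[0,0,-0.94],[0,0,-0.94],[0,0,-0.94],[0,0,-0.94],[0,0,-0.94],[0,0,-0.94],[0,0,-0.94]], xyz=[[0,0,0],[0,0,0],[0,0,0],[0,0,0],[0,0,0],[0,0,0],[0,0,0]], hand=[-1,-1,-1,-1,-1,-1,-1])

```text
clock: 1.53
position: [268.9, 564.2, 231.3]
ee_rot: [0.992, 0.124, 0.0, -0.0]
contact_force: [0.2, -0.7, -0.5]
gripper_width: 85.4
grasp_force: 0.0
```

apply_moves(delta_rot=[[0,0,0],[0,0,0],[0,0,0],[0,0,0],[0,0,0],[0,0,0],[0,0,0],[0,0,0],[0,0,0],[0,0,0],[0,0,0],[0,0,0],[0,0,0],[0,0,0],[0,0,0],[0,0,0],[0,0,0],[0,0,0],[0,0,0],[0,0,0]], xyz=[[0.25,0.9,0],[0.25,0.9,0],[0.25,0.9,0],[0.25,0.9,0],[0.25,0.9,0],[0.25,0.9,0],[0.25,0.9,0],[0.25,0.9,0],[0.25,0.9,0],[0.25,0.9,0],[0.25,0.9,0],[0.25,0.9,0],[0.25,0.9,0],[0.25,0.9,0],[0.25,0.9,0],[0.25,0.9,0],[0.25,0.9,0],[0.25,0.9,0],[0.25,0.9,0],[0,0,0]], hand=[-1,-1,-1,-1,-1,-1,-1,-1,-1,-1,-1,-1,-1,-1,-1,-1,-1,-1,-1,-1])

```text
clock: 3.2
position: [488.6, 175.6, 231.4]
ee_rot: [0.993, 0.12, 0.0, 0.0]
contact_force: [-0.0, 0.4, 0.6]
gripper_width: 85.2
grasp_force: 0.0
```

```bash
python3 - <<'E'
from h import *
from scipy.optimize import least_squares
np.set_printoptions(precision=2,suppress=True)
s=arm.read_state(); p=eyes.get_image("wrist"); save(p,"w1"); X=cloud(p,s); m=p["range_z"]>0
print(s["position"],np.degrees(Ro.from_quat(s["ee_rot"]).as_euler("zyx")))
q=X[m&(abs(X[...,0]-501)<35)&(abs(X[...,1]-154)<35)&(X[...,2]>8)&(X[...,2]<115)]
for a,b,R in((8,40,13.5),(40,76,13.5)):
    w=q[(q[:,2]>a)&(q[:,2]<b)]; print(a,len(w),w[:,:2].min(0),w[:,:2].max(0)) if len(w) else 0
    if len(w)>10:
        f=least_squares(lambda t:np.hypot(w[:,0]-t[0],w[:,1]-t[1])-t[2],[501,154,13],loss="soft_l1"); print("fit",f.x)
w=q[q[:,2]>94]; print("cap",len(w),w.mean(0),w.min(0),w.max(0))
fl=X[m&(abs(X[...,2])<8)]; print("floor z",np.median(fl[:,2]))
E
```

```text
[488.62 175.56 231.39] [-13.79   0.01 179.97]
8 85 [503.15 148.78] [519.65 171.36]
fit [506.05 157.85  13.25]
40 124 [501.22 145.07] [519.61 171.41]
fit [506.03 157.87  13.26]
cap 275 [506.49 158.21  99.2 ] [498.15 149.55  94.46] [514.41 166.1  101.46]
floor z -0.4951314661936408
```

View pics/w1.png

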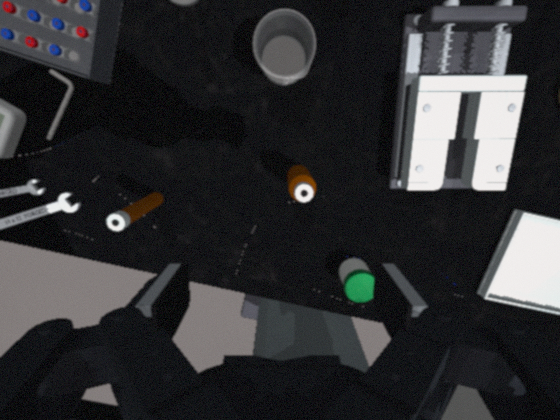

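The wrist view shows P's cap at (303,192), the thin vial's cap at (117,222) and the gauge at upper right, and a radius fit of 13.3 mm makes P the good vial. I'll go above it, lower, and look again.

apply_moves(delta_rot=[[0,0,0],[0,0,0],[0,0,0],[0,0,0],[0,0,0],[0,0,0]], xyz=[[0.1,0.2,0.6],[0.1,0.2,0.6],[0.1,0.2,0.6],[0.1,0.2,0.6],[0,0,0.6],[0,0,0]], hand=[-1,-1,-1,-1,-1,-1])

```text
clock: 3.75
position: [500.0, 160.7, 153.4]
ee_rot: [0.993, 0.122, -0.003, 0.001]
contact_force: [0.5, -0.9, 0.4]
gripper_width: 85.4
grasp_force: 0.0
```

```bash
cat >> h.py <<'E'
from scipy.optimize import least_squares
def vial(c0,n):
    s=arm.read_state(); p=eyes.get_image("wrist"); save(p,n); X=cloud(p,s); m=p["range_z"]>0
    print(s["position"])
    q=X[m&(abs(X[...,0]-c0[0])<28)&(abs(X[...,1]-c0[1])<28)&(X[...,2]>8)&(X[...,2]<150)]
    w=q[(q[:,2]>20)&(q[:,2]<76)]
    f=least_squares(lambda t:np.hypot(w[:,0]-t[0],w[:,1]-t[1])-13.5,c0,loss="soft_l1"); print("body",len(w),f.x)
    t=q[q[:,2]>np.percentile(q[:,2],99)-6]; print("cap",len(t),t.mean(0),t.max(0))
    return s,p,X,m
def jaws(X,m):
    ang=np.radians(13.9); ex=np.array([np.cos(ang),np.sin(ang)]); ey=np.array([-ex[1],ex[0]])
    k=m&(abs(X[...,2]-49)<6); w=X[k][:,:2]-np.array([585.5,8.5]); u=w@ex; v=w@ey
    for a in range(-45,41,10):
        b=(abs(u-a)<4); 
        if b.sum()<20: continue
        z=v[b&(abs(v)<48)]; o=v[b&(abs(v)<62)]
        print(a,"outer %.1f %.1f"%(o.min(),o.max()),"slot %.1f %.1f"%(z[z<0].max() if (z<0).any() else 99,z[z>0].min() if (z>0).any() else 99))
    b=(abs(v)>20)&(abs(v)<45)&(abs(u+55)<20); print("front u %.1f"%np.percentile(u[b],1),"jaw z",np.median(X[k][:,2]))
E
python3 - <<'E'
from h import *
np.set_printoptions(precision=2,suppress=True)
s,p,X,m=vial([506,158],"w2"); jaws(X,m)
E
```

```text
[500.04 160.69 153.39]
body 432 [505.68 157.77]
cap 493 [506.79 158.1   99.21] [514.43 166.05 101.19]
-45 outer -53.5 50.9 slot -16.0 14.7
-35 outer -54.4 51.1 slot -16.0 13.5
-25 outer -53.2 50.9 slot -15.6 14.3
-15 outer -53.9 51.1 slot -15.6 14.2
-5 outer -53.3 51.2 slot -15.9 13.8
5 outer -51.4 51.1 slot -10.5 8.4
15 outer -48.6 51.1 slot -10.4 8.9
25 outer -45.7 51.1 slot -10.6 7.8
35 outer -41.7 51.2 slot -10.1 7.6
front u -48.9 jaw z 49.08072318837573
```

apply_moves(delta_rot=[[0,0,0],[0,0,0],[0,0,0],[0,0,0],[0,0,0],[0,0,0],[0,0,0],[0,0,0],[0,0,0],[0,0,0],[0,0,0],[0,0,0],[0,0,0]], xyz=[[0.16,0.17,0.38],[0,0,0.38],[0,0,0.38],[0,0,0.38],[0,0,0.38],[0,0,0.38],[0,0,0.38],[0,0,0.38],[0,0,0.38],[0,0,0.38],[0,0,0.38],[0,0,0.38],[0,0,0]], hand=[-1,-1,-1,-1,-1,-1,-1,-1,-1,-1,-1,-1,-1])

```text
clock: 4.88
position: [505.7, 157.2, 40.1]
ee_rot: [0.993, 0.122, -0.002, 0.001]
contact_force: [0.0, -0.5, 0.4]
gripper_width: 85.4
grasp_force: 0.0
```

apply_moves(delta_rot=[[0,0,0],[0,0,0],[0,0,0],[0,0,0],[0,0,0],[0,0,0],[0,0,0],[0,0,0]], xyz=[[0,0,0],[0,0,0],[0,0,0],[0,0,0],[0,0,0],[0,0,0],[0,0,0],[0,0,0]], hand=[-0.5,-0.2,0,0.1,0.15,0.2,0.2,0.2])

```text
clock: 5.55
position: [507.0, 158.0, 42.4]
ee_rot: [0.993, 0.122, 0.0, -0.0]
contact_force: [-0.2, 0.1, -0.0]
gripper_width: 34.0
grasp_force: 0.0
```

```bash
python3 - <<'E'
from h import *
np.set_printoptions(precision=2,suppress=True)
s,p,X,m=vial([506,158],"w3")
E
```

```text
[506.99 157.98  42.44]
body 4682 [506.21 157.61]
cap 3778 [527.8  162.22 138.79] [533.97 185.48 142.74]
```

View pics/w3.png

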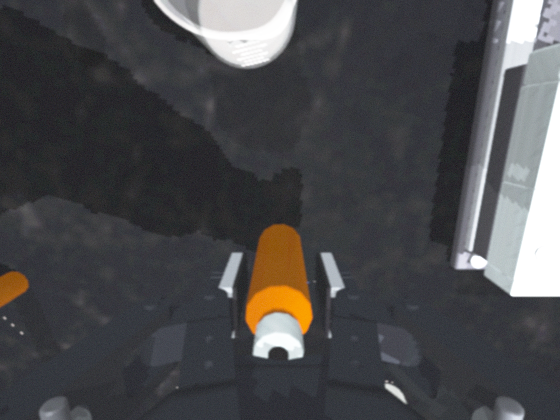

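apply_moves(delta_rot=[[0,0,0],[0,0,0],[0,0,0],[0,0,0],[0,0,0],[0,0,0]], xyz=[[0,0,0.1],[0,0,0.06],[0,0,0],[0,0,0],[0,0,0],[0,0,0]], hand=[0.25,0.3,0.33,0.35,0.37,0.37])

```text
clock: 6.1
position: [506.9, 158.0, 38.3]
ee_rot: [0.993, 0.122, -0.0, 0.0]
contact_force: [0.1, 0.6, -0.8]
gripper_width: 26.8
grasp_force: 0.3
```

apply_moves(delta_rot=[[0,0,0],[0,0,0],[0,0,0]], xyz=[[0,0,0],[0,0,0],[0,0,0]], hand=[0.38,0.38,0.38])

```text
clock: 6.35
position: [506.9, 157.9, 38.3]
ee_rot: [0.993, 0.122, -0.0, 0.0]
contact_force: [-0.3, 0.7, -1.3]
gripper_width: 26.8
grasp_force: 5.9
```

apply_moves(delta_rot=[[0,0,0],[0,0,0],[0,0,0],[0,0,0]], xyz=[[0,0,0],[0,0,0],[0,0,0],[0,0,0]], hand=[0.39,0.4,0.4,0.4])

```text
clock: 6.68
position: [506.9, 157.9, 38.3]
ee_rot: [0.993, 0.122, -0.0, 0.0]
contact_force: [0.8, 0.2, -0.4]
gripper_width: 26.4
grasp_force: 27.0
```

apply_moves(delta_rot=[[0,0,0],[0,0,0],[0,0,0],[0,0,0],[0,0,0]], xyz=[[0,0,0],[0,0,0],[0,0,0],[0,0,0],[0,0,0]], hand=[0.39,0.39,0.39,0.39,0.39])

```text
clock: 7.1
position: [506.9, 157.9, 38.3]
ee_rot: [0.993, 0.122, -0.0, 0.0]
contact_force: [-0.3, 0.1, -0.5]
gripper_width: 26.3
grasp_force: 27.0
```

apply_moves(delta_rot=[[0,0,0],[0,0,0],[0,0,0]], xyz=[[0,0,0],[0,0,0],[0,0,0]], hand=[0.38,0.38,0.38])

```text
clock: 7.35
position: [507.0, 157.9, 38.3]
ee_rot: [0.993, 0.122, 0.0, -0.0]
contact_force: [0.7, -0.4, -0.4]
gripper_width: 26.9
grasp_force: 9.5
```

apply_moves(delta_rot=[[0,0,0],[0,0,0],[0,0,0],[0,0,0]], xyz=[[0,0,0],[0,0,0],[0,0,0],[0,0,0]], hand=[0.385,0.385,0.385,0.385])

```text
clock: 7.68
position: [507.0, 158.0, 38.3]
ee_rot: [0.993, 0.122, 0.0, -0.0]
contact_force: [-1.0, -0.1, -0.3]
gripper_width: 26.7
grasp_force: 10.8
```

apply_moves(delta_rot=[[0,0,0],[0,0,0],[0,0,0],[0,0,0],[0,0,0],[0,0,0],[0,0,0],[0,0,0],[0,0,0],[0,0,0],[0,0,0],[0,0,0]], xyz=[[0,0,0],[0,0,0],[0,0,-0.1],[0,0,-0.2],[0,0,-0.4],[0,0,-0.5],[0,0,-0.6],[0,0,-0.6],[0,0,-0.6],[0,0,-0.5],[0,0,-0.3],[0,0,-0.2]], hand=[0.388,0.388,0.388,0.388,0.388,0.388,0.388,0.388,0.388,0.388,0.388,0.388])

```text
clock: 8.68
position: [507.4, 158.2, 140.1]
ee_rot: [0.993, 0.122, 0.001, -0.001]
contact_force: [0.1, 0.6, -1.7]
gripper_width: 26.5
grasp_force: 13.9
```

```bash
python3 - <<'E'
from h import *
s=arm.read_state(); print(s["position"],s["grasp_force"],s["gripper_width"])
p=eyes.get_image("wrist"); save(p,"w4")
E
```

```text
[507.38302137 158.22360003 140.09828284] 13.90459444373846 26.545263120894766
```

View pics/w4.png

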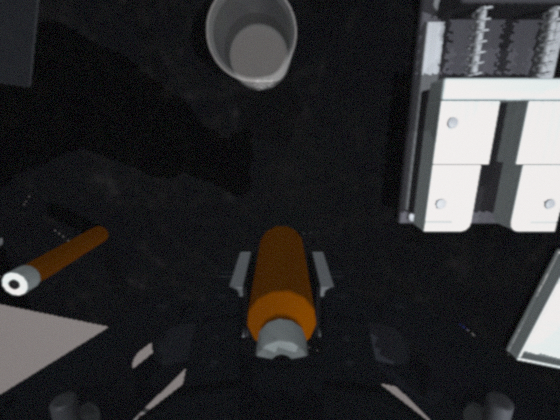

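The vial is held upright between the fingers at (283,300), at about 14 N. Now I'll move it to in front of the gauge mouth.

apply_moves(delta_rot=[[0,0,0],[0,0,0],[0,0,0],[0,0,0],[0,0,0],[0,0,0],[0,0,0],[0,0,0],[0,0,0],[0,0,0],[0,0,0],[0,0,0],[0,0,0],[0,0,0],[0,0,0],[0,0,0],[0,0,0]], xyz=[[-0.14,0.2,0],[-0.14,0.4,0],[-0.14,0.47,0],[-0.14,0.47,0],[-0.14,0.47,0],[-0.14,0.47,0],[-0.14,0.47,0],[-0.14,0.47,0],[-0.14,0.47,0],[-0.14,0.47,0],[-0.14,0.47,0],[-0.14,0.47,0],[-0.14,0.47,0],[-0.14,0.47,0],[-0.07,0.25,0],[0,0.1,0],[0,0,0]], hand=[0.389,0.389,0.389,0.389,0.389,0.389,0.389,0.389,0.389,0.389,0.389,0.389,0.389,0.389,0.389,0.389,0.389])

```text
clock: 10.15
position: [497.7, -14.8, 138.3]
ee_rot: [0.993, 0.121, 0.0, -0.0]
contact_force: [-0.3, 1.2, -1.1]
gripper_width: 26.1
grasp_force: 15.0
```

```bash
python3 - <<'E'
from h import *
np.set_printoptions(precision=2,suppress=True)
s=arm.read_state(); p=eyes.get_image("wrist"); save(p,"w5"); X=cloud(p,s); m=p["range_z"]>0
print(s["position"],s["grasp_force"]); jaws(X,m)
# vial axis in tool frame
T=(X-s["position"])@Ro.from_quat(s["ee_rot"]).as_matrix()
k=m&(abs(T[...,0])<25)&(abs(T[...,1])<14.5)&(T[...,2]>-70)&(T[...,2]<50)
w=T[k]
for a in(-60,-45,-35,0,10,20,30):
    v=w[abs(w[:,2]-a)<5]; 
    if len(v)>30: f=least_squares(lambda t:np.hypot(v[:,0]-t[0],v[:,1]-t[1])-13.5,[0,0],loss="soft_l1"); print(a,len(v),f.x,v[:,:2].min(0),v[:,:2].max(0))
E
```

```text
[497.69 -14.79 138.31] 14.99503891915083
-45 outer -53.4 50.3 slot -17.6 14.2
-35 outer -53.5 50.2 slot -17.3 13.9
-25 outer -53.5 50.1 slot -17.1 13.9
-15 outer -53.4 50.3 slot -17.0 14.0
-5 outer -53.5 50.5 slot -17.0 14.0
5 outer -53.4 50.7 slot -11.7 8.5
15 outer -53.4 50.3 slot -11.6 8.5
25 outer -53.7 50.6 slot -11.4 8.7
35 outer -53.3 50.6 slot -11.4 8.6
front u -48.7 jaw z 49.33174728688967
-60 1324 [-7.43  0.54] [ -0.47 -14.44] [18.88 14.49]
-45 1952 [-5.17  0.32] [ -7.99 -14.44] [14.53 13.67]
-35 1510 [-0.98  0.38] [ -9.55 -14.46] [13.55 14.49]
0 432 [-1.04  0.89] [  0.21 -14.11] [13.12 14.31]
10 298 [-1.16  0.89] [  3.59 -11.82] [12.89 13.29]
20 264 [-1.14  0.85] [  3.8  -11.78] [12.74 13.39]
30 221 [-1.17  0.83] [  3.68 -11.86] [12.95 13.34]
```

View pics/w5.png

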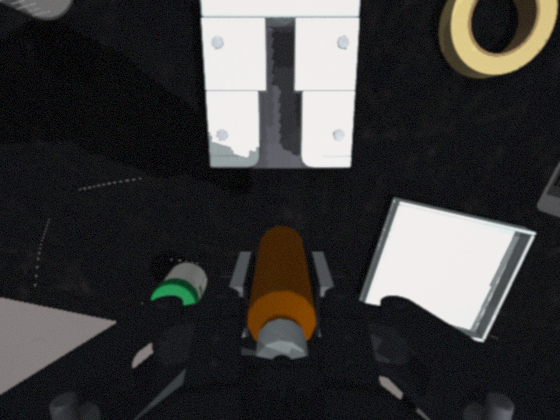

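apply_moves(delta_rot=[[0,0,0],[0,0,0],[0,0,0],[0,0,0],[0,0,0],[0,0,0],[0,0,0],[0,0,0],[0,0,0],[0,0,0]], xyz=[[0,-0.03,0.2],[0,0,0.4],[0,0,0.5],[0,0,0.5],[0,0,0.5],[0,0,0.5],[0,0,0.4],[0,0,0.2],[0,0,0],[0,0,0]], hand=[0.389,0.389,0.389,0.389,0.389,0.389,0.389,0.389,0.389,0.389])

```text
clock: 11.03
position: [497.5, -13.1, 58.2]
ee_rot: [0.993, 0.122, -0.0, 0.0]
contact_force: [0.6, -0.3, -0.1]
gripper_width: 26.1
grasp_force: 15.0
```

```bash
cat >> h.py <<'E'
def both(n):
    s=arm.read_state(); p=eyes.get_image("wrist"); save(p,n); X=cloud(p,s); m=p["range_z"]>0
    print(s["position"],s["grasp_force"],s["contact_force"]); jaws(X,m)
    T=(X-s["position"])@Ro.from_quat(s["ee_rot"]).as_matrix()
    w=T[m&(abs(T[...,0])<25)&(abs(T[...,1])<14.5)&(T[...,2]>-70)&(T[...,2]<50)]
    for a in(-35,0,10,20,30):
        v=w[abs(w[:,2]-a)<5]
        if len(v)>30: f=least_squares(lambda t:np.hypot(v[:,0]-t[0],v[:,1]-t[1])-13.5,[0,0],loss="soft_l1"); print("vial",a,len(v),f.x)
    ang=np.radians(13.9); d=s["position"][:2]-[585.5,8.5]
    print("tcp u,v",d@[np.cos(ang),np.sin(ang)],d@[-np.sin(ang),np.cos(ang)])
    return s,p,X,m,T
E
python3 - <<'E'
from h import *
np.set_printoptions(precision=2,suppress=True)
both("w6")
E
```

```text
[497.51 -13.13  58.23] 14.973422829061747 [ 0.6  -0.28 -0.1 ]
-45 outer -53.5 50.4 slot -17.2 14.1
-35 outer -53.4 50.5 slot -16.9 13.9
-25 outer -53.3 50.4 slot -16.9 13.9
-15 outer -53.8 50.5 slot -17.0 13.9
-5 outer -53.3 50.5 slot -16.9 13.9
5 outer -53.5 50.4 slot -11.4 8.5
15 outer -53.5 50.6 slot -11.4 8.5
25 outer -53.7 50.6 slot -11.3 8.5
35 outer -53.2 50.5 slot -11.4 8.5
front u -48.8 jaw z 49.35432751798842
vial -35 1488 [-1.    0.36]
vial 0 415 [-1.05  0.88]
vial 10 314 [-1.15  0.85]
vial 20 262 [-1.19  0.89]
vial 30 215 [-1.17  0.9 ]
tcp u,v -90.60952818699533 0.14521989555187176
```

apply_moves(delta_rot=[[0,0,0],[0,0,0],[0,0,0],[0,0,0],[0,0,0],[0,0,0],[0,0,0],[0,0,0],[0,0,0],[0,0,0],[0,0,0]], xyz=[[0.2,0.03,0],[0.25,0,0],[0.2,0,0],[0.2,0,0],[0.2,0,0],[0.2,0,0],[0.2,0,0],[0.2,0,0],[0.15,0,0],[0,0,0],[0,0,0]], hand=[0.389,0.389,0.389,0.389,0.389,0.389,0.389,0.389,0.389,0.389,0.389])

```text
clock: 12.0
position: [541.2, -3.3, 58.2]
ee_rot: [0.993, 0.122, -0.0, -0.0]
contact_force: [-0.3, 0.3, -0.5]
gripper_width: 25.9
grasp_force: 15.0
```

```bash
python3 - <<'E'
from h import *
np.set_printoptions(precision=2,suppress=True)
both("w7")
E
```

```text
[541.21  -3.27  58.17] 14.974013529717922 [-0.29  0.32 -0.53]
-45 outer -53.5 50.4 slot -13.7 10.3
-35 outer -53.3 50.4 slot -0.4 0.0
-25 outer -53.3 50.3 slot -17.0 13.8
-15 outer -53.3 50.5 slot -16.9 13.9
-5 outer -53.5 50.6 slot -16.9 13.9
5 outer -53.7 50.4 slot -11.5 8.5
15 outer -53.5 50.7 slot -11.4 8.5
25 outer -53.7 50.5 slot -11.4 8.4
35 outer -53.7 50.9 slot -11.4 8.5
front u -48.3 jaw z 49.379932319837366
vial -35 1498 [-1.    0.38]
vial 0 427 [-1.09  0.87]
vial 10 309 [-1.17  0.91]
vial 20 259 [-1.17  0.87]
vial 30 224 [-1.19  0.85]
tcp u,v -45.81779650898723 -0.7862023866498742
```

View pics/w7.png

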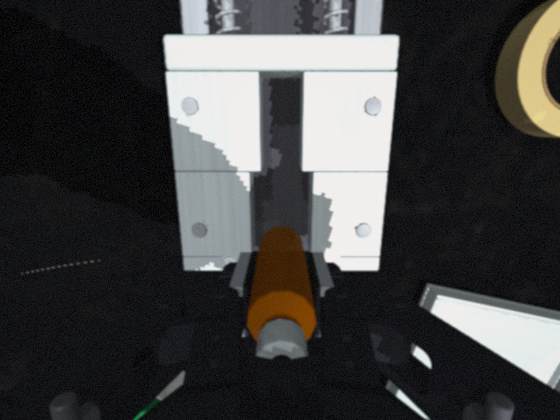

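apply_moves(delta_rot=[[0,0,0],[0,0,0],[0,0,0],[0,0,0],[0,0,0],[0,0,0],[0,0,0],[0,0,0],[0,0,0],[0,0,0],[0,0,0],[0,0,0]], xyz=[[0.16,0,0],[0.16,0,0],[0.16,0,0],[0.16,0,0],[0.16,0,0],[0.16,0,0],[0.16,0,0],[0.16,0,0],[0.16,0,0],[0.08,0,0],[0,0,0],[0,0,0]], hand=[0.389,0.389,0.389,0.389,0.389,0.389,0.389,0.389,0.389,0.389,0.389,0.389])

```text
clock: 13.05
position: [578.0, 5.9, 58.2]
ee_rot: [0.993, 0.122, -0.0, -0.0]
contact_force: [-0.4, -0.2, -1.0]
gripper_width: 26.3
grasp_force: 15.0
```

```bash
cat >> h.py <<'E'
def back(X,m):  # rear edge of jaws along u (z~50) 
    ang=np.radians(13.9); ex=np.array([np.cos(ang),np.sin(ang)]); ey=np.array([-ex[1],ex[0]])
    k=m&(abs(X[...,2]-49.5)<4); w=X[k][:,:2]-np.array([585.5,8.5]); u=w@ex; v=w@ey+1.5
    b=(abs(v)>22)&(abs(v)<48)&(u>20)&(u<110); print("back u",np.percentile(u[b],[97,99,99.8]))
    b=(abs(v)>10.8)&(abs(v)<14.5)&(u>-20)&(u<50); print("step u",np.percentile(u[b],[0.5,2,5]))
E
python3 - <<'E'
from h import *
np.set_printoptions(precision=2,suppress=True)
s,p,X,m,T=both("w8"); back(X,m)
E
```

```text
[577.99   5.88  58.19] 14.97355442494154 [-0.37 -0.21 -0.97]
-25 outer -53.4 50.5 slot -38.9 35.5
-15 outer -53.4 50.2 slot -33.9 30.6
-5 outer -53.2 50.7 slot -12.1 8.8
5 outer -53.4 50.4 slot -0.3 0.1
15 outer -53.5 50.3 slot -11.4 8.4
25 outer -53.7 50.3 slot -11.4 8.5
35 outer -53.4 50.5 slot -11.4 8.4Traceback (most recent call last):
  File "<stdin>", line 3, in <module>
  File "h.py", line 31, in both
    print(s["position"],s["grasp_force"],s["contact_force"]); jaws(X,m)
                                                              ~~~~^^^^^
  File "h.py", line 28, in jaws
    b=(abs(v)>20)&(abs(v)<45)&(abs(u+55)<20); print("front u %.1f"%np.percentile(u[b],1),"jaw z",np.median(X[k][:,2]))
                                                                   ~~~~~~~~~~~~~^^^^^^^^
    return _quantile_unchecked(
        a, q, axis, out, overwrite_input, method, keepdims, weights)
    return _ureduce(a,
                    func=_quantile_ureduce_func,
    ...<5 lines>...
                    overwrite_input=overwrite_input,
                    method=method)
    r = func(a, **kwargs)
    result = _quantile(arr,
                       quantiles=q,
    ...<2 lines>...
                       out=out,
                       weights=wgt)
    slices_having_nans = np.isnan(arr[-1, ...])
                                  ~~~^^^^^^^^^
IndexError: index -1 is out of bounds for axis 0 with size 0
```

```bash
cat >> h.py <<'E'
_j=jaws
def jaws(X,m):
    try: _j(X,m)
    except Exception: pass
def disp():
    s=arm.read_state(); p=eyes.get_image("wrist"); back(cloud(p,s),p["range_z"]>0)
    for c in("top","scene"):
        p=eyes.get_image(c); print(c); back(cloud(p),p["range_z"]>0)
E
python3 - <<'E'
from h import *
np.set_printoptions(precision=2,suppress=True)
disp()
E
```

```text
back u [62.82 63.7  63.84]
step u [-3.48 -1.7   5.47]
top
back u [109.95 109.96 109.96]Traceback (most recent call last):
  File "<stdin>", line 3, in <module>
  File "h.py", line 52, in disp
    p=eyes.get_image(c); print(c); back(cloud(p),p["range_z"]>0)
                                   ~~~~^^^^^^^^^^^^^^^^^^^^^^^^^
  File "h.py", line 44, in back
    b=(abs(v)>10.8)&(abs(v)<14.5)&(u>-20)&(u<50); print("step u",np.percentile(u[b],[0.5,2,5]))
                                                                 ~~~~~~~~~~~~~^^^^^^^^^^^^^^^^
    return _quantile_unchecked(
        a, q, axis, out, overwrite_input, method, keepdims, weights)
    return _ureduce(a,
                    func=_quantile_ureduce_func,
    ...<5 lines>...
                    overwrite_input=overwrite_input,
                    method=method)
    r = func(a, **kwargs)
    result = _quantile(arr,
                       quantiles=q,
    ...<2 lines>...
                       out=out,
                       weights=wgt)
    slices_having_nans = np.isnan(arr[-1, ...])
                                  ~~~^^^^^^^^^
IndexError: index -1 is out of bounds for axis 0 with size 0
```

apply_moves(delta_rot=[[0,0,0],[0,0,0],[0,0,0],[0,0,0],[0,0,0],[0,0,0],[0,0,0],[0,0,0],[0,0,0]], xyz=[[0.04,0,0],[0.04,0,0],[0.04,0,0],[0.04,0,0],[0.04,0,0],[0.04,0,0],[0.04,0,0],[0,0,0],[0,0,0]], hand=[0.389,0.389,0.389,0.389,0.389,0.389,0.389,0.389,0.389])

```text
clock: 13.95
position: [584.7, 7.6, 58.2]
ee_rot: [0.993, 0.122, -0.0, -0.0]
contact_force: [-1.1, 0.7, 0.0]
gripper_width: 26.3
grasp_force: 15.0
```

```bash
python3 - <<'E'
from h import *
np.set_printoptions(precision=2,suppress=True)
both("w9");disp()
E
```

```text
[584.65   7.56  58.2 ] 15.029849968850613 [-1.08  0.7   0.01]
-25 outer -53.5 50.1 slot -44.4 41.1
-15 outer -53.5 50.1 slot -37.0 33.6
-5 outer -53.8 50.3 slot -32.3 28.9
5 outer -53.5 50.2 slot -8.4 5.3
15 outer -53.4 50.3 slot -0.3 0.1
25 outer -53.3 50.4 slot -11.5 8.5
35 outer -53.3 50.5 slot -11.4 8.5
front u -43.9 jaw z 49.238311902082536
vial -35 1528 [-1.02  0.36]
vial 0 430 [-1.12  0.86]
vial 10 878 [21.15  0.36]
vial 20 289 [-0.87  0.89]
vial 30 208 [-1.05  0.67]
tcp u,v -1.0503954921514116 -0.7084324389480333
back u [65.7  66.58 66.73]
step u [3.49 5.01 8.5 ]
topTraceback (most recent call last):
  File "<stdin>", line 3, in <module>
  File "h.py", line 52, in disp
    p=eyes.get_image(c); print(c); back(cloud(p),p["range_z"]>0)
                                   ~~~~^^^^^^^^^^^^^^^^^^^^^^^^^
  File "h.py", line 43, in back
    b=(abs(v)>22)&(abs(v)<48)&(u>20)&(u<110); print("back u",np.percentile(u[b],[97,99,99.8]))
                                                             ~~~~~~~~~~~~~^^^^^^^^^^^^^^^^^^^
    return _quantile_unchecked(
        a, q, axis, out, overwrite_input, method, keepdims, weights)
    return _ureduce(a,
                    func=_quantile_ureduce_func,
    ...<5 lines>...
                    overwrite_input=overwrite_input,
                    method=method)
    r = func(a, **kwargs)
    result = _quantile(arr,
                       quantiles=q,
    ...<2 lines>...
                       out=out,
                       weights=wgt)
    slices_having_nans = np.isnan(arr[-1, ...])
                                  ~~~^^^^^^^^^
IndexError: index -1 is out of bounds for axis 0 with size 0
```

apply_moves(delta_rot=[[0,0,0],[0,0,0],[0,0,0],[0,0,0],[0,0,0],[0,0,0],[0,0,0],[0,0,0]], xyz=[[0.04,0,0],[0.04,0,0],[0.04,0,0],[0.04,0,0],[0.02,0,0],[0,0,0],[0,0,0],[0,0,0]], hand=[0.389,0.389,0.389,0.389,0.389,0.389,0.389,0.389])

```text
clock: 14.77
position: [588.9, 8.6, 58.2]
ee_rot: [0.993, 0.122, -0.0, -0.0]
contact_force: [-3.5, -1.2, 0.6]
gripper_width: 26.8
grasp_force: 15.1
```

```bash
python3 - <<'E' 2>&1 | grep -v -e '^  ' -e Trace
from h import *
np.set_printoptions(precision=2,suppress=True)
s,p,X,m,T=both("w10");back(X,m)
E
```

```text
[588.93   8.62  58.17] 15.074175652116537 [-3.47 -1.17  0.59]
-15 outer -53.4 50.1 slot -41.3 36.8
-5 outer -53.2 50.5 slot -34.6 30.7
5 outer -53.6 50.5 slot -13.1 9.9
15 outer -53.4 50.4 slot -0.3 0.1
25 outer -53.4 50.4 slot -11.4 8.4
35 outer -53.2 50.7 slot -11.4 8.5
front u -39.4 jaw z 49.20525470388307
vial -35 1512 [-0.99  0.39]
vial 0 417 [-1.15  0.86]
vial 10 894 [21.04  0.37]
vial 20 282 [-1.    0.85]
vial 30 209 [-1.16  0.69]
tcp u,v 3.3597781788166325 -0.7119462059876516
back u [69.63 70.53 70.67]
step u [ 7.6   9.01 12.22]
```

View pics/w10.png

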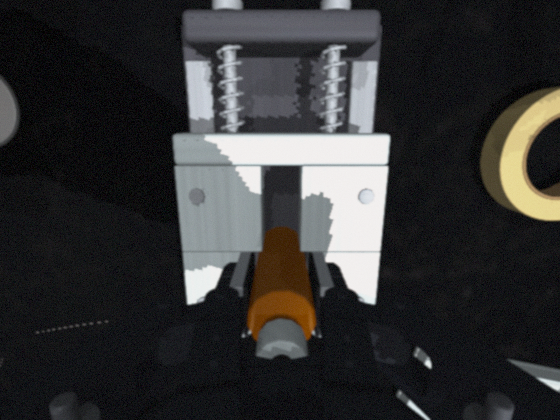

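The vial is at the step at (283,240) and the jaws have been pushed in about 7 mm, so I'll withdraw it straight back and then lift.

apply_moves(delta_rot=[[0,0,0],[0,0,0],[0,0,0],[0,0,0],[0,0,0],[0,0,0],[0,0,0],[0,0,0],[0,0,0],[0,0,0],[0,0,0],[0,0,0],[0,0,0],[0,0,0],[0,0,0],[0,0,0],[0,0,0],[0,0,0]], xyz=[[-0.08,0,0],[-0.12,0,0],[-0.2,0,0],[-0.3,0,0],[-0.3,0,0],[-0.3,0,0],[-0.3,0,0],[-0.3,0,0],[-0.3,0,0],[-0.3,0,0],[-0.3,0,0],[-0.3,0,0],[-0.3,0,0],[-0.3,0,0],[-0.3,0,0],[-0.2,0,0],[0,0,0],[0,0,0]], hand=[0.389,0.389,0.389,0.389,0.389,0.389,0.389,0.389,0.389,0.389,0.389,0.389,0.389,0.389,0.389,0.389,0.389,0.389])

```text
clock: 16.32
position: [487.4, -16.7, 58.5]
ee_rot: [0.993, 0.122, 0.0, 0.0]
contact_force: [-0.5, -0.3, -0.3]
gripper_width: 26.7
grasp_force: 15.0
```

apply_moves(delta_rot=[[0,0,0],[0,0,0],[0,0,0],[0,0,0],[0,0,0],[0,0,0],[0,0,0]], xyz=[[0,0,-0.2],[0,0,-0.4],[0,0,-0.5],[0,0,-0.5],[0,0,-0.3],[0,0,-0.1],[0,0,0]], hand=[0.389,0.389,0.389,0.389,0.389,0.389,0.389])

```text
clock: 16.9
position: [487.9, -16.6, 109.0]
ee_rot: [0.993, 0.122, 0.001, -0.0]
contact_force: [0.0, -0.2, -0.7]
gripper_width: 26.6
grasp_force: 15.0
```

```bash
python3 - <<'E' 2>&1
from h import *
np.set_printoptions(precision=2,suppress=True)
s=arm.read_state(); p=eyes.get_image("wrist"); X=cloud(p,s); m=p["range_z"]>0; back(X,m)
print(s["position"],s["grasp_force"],s["joints"])
k=m&(X[...,0]>360)&(X[...,0]<600)&(X[...,1]>-270)&(X[...,1]<-85)
for lo,hi in((1.5,8),(9,20)):
    n,l,st,ce=cv2.connectedComponentsWithStats((k&(X[...,2]>lo)&(X[...,2]<hi)).astype(np.uint8)); i=1+st[1:,4].argmax(); q=X[l==i]
    print(st[i],cv2.minAreaRect(q[:,:2].astype(np.float32)),np.percentile(q,[1,50,99],axis=0))
E
```

```text
back u [38.47 38.87 39.14]
step u [3.93 4.09 5.06]
[487.9  -16.56 108.96] 15.011467393487692 [ 0.3   0.29 -0.49  0.   -0.79  1.52]
[  384   203   172   144 12711] ((470.4486083984375, -184.4824981689453), (113.42926025390625, 120.3611831665039), 0.9078799486160278) [[ 417.29 -243.73    1.52]
 [ 480.26 -190.47    2.34]
 [ 525.94 -125.86    7.16]]
[ 375  197  185  158 2594] ((471.8330383300781, -180.59141540527344), (120.15067291259766, 131.76742553710938), 0.4711959958076477) [[ 414.64 -245.51    9.11]
 [ 495.   -221.39   14.16]
 [ 531.95 -114.87   16.42]]
```

apply_moves(delta_rot=[[0,0,0],[0,0,0],[0,0,0],[0,0,0],[0,0,0],[0,0,0],[0,0,0],[0,0,0],[0,0,0],[0,0,0],[0,0,0],[0,0,0],[0,0,0],[0,0,0],[0,0,0],[0,0,0],[0,0,0],[0,0,0]], xyz=[[-0.07,0.2,0],[-0.14,0.4,0],[-0.15,0.42,0],[-0.15,0.42,0],[-0.15,0.42,0],[-0.15,0.42,0],[-0.15,0.42,0],[-0.15,0.42,0],[-0.15,0.42,0],[-0.15,0.42,0],[-0.15,0.42,0],[-0.15,0.42,0],[-0.15,0.42,0],[-0.15,0.42,0],[-0.14,0.4,0],[-0.07,0.2,0],[0,0,0],[0,0,0]], hand=[0.389,0.389,0.389,0.389,0.389,0.389,0.389,0.389,0.389,0.389,0.389,0.389,0.389,0.389,0.389,0.389,0.389,0.389])

```text
clock: 18.45
position: [471.2, -181.8, 108.2]
ee_rot: [0.993, 0.121, -0.0, -0.0]
contact_force: [0.1, -0.3, -0.7]
gripper_width: 26.5
grasp_force: 15.0
```

```bash
python3 - <<'E' 2>&1
from h import *
np.set_printoptions(precision=2,suppress=True)
s=arm.read_state(); p=eyes.get_image("wrist"); save(p,"w11"); X=cloud(p,s); m=p["range_z"]>0
print(s["position"],s["grasp_force"])
T=(X-s["position"])@Ro.from_quat(s["ee_rot"]).as_matrix()
for lo,hi in((-2,9),):
    q=X[m&(X[...,2]>lo)&(X[...,2]<hi)&(abs(X[...,0]-500)<25)&(abs(X[...,1]+180)<45)]; print(len(q),np.percentile(q[:,2],[5,50,95]))
w=T[m&(abs(T[...,0])<20)&(abs(T[...,1])<14)&(T[...,2]>0)&(T[...,2]<70)]; print("foot",np.percentile(w[:,2],[95,99,100]))
E
```

```text
[ 471.17 -181.78  108.24] 15.019345097243786
6843 [1.27 2.38 3.46]
foot [35.63 37.73 38.64]
```

View pics/w11.png

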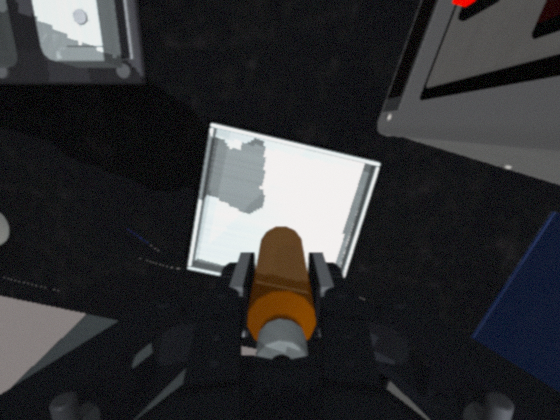

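The vial hangs over the middle of the tray. I'll lower it, going slowly for the last part.

apply_moves(delta_rot=[[0,0,0],[0,0,0],[0,0,0],[0,0,0],[0,0,0],[0,0,0],[0,0,0],[0,0,0],[0,0,0],[0,0,0]], xyz=[[0,0,0.2],[0,0,0.4],[0,0,0.5],[0,0,0.5],[0,0,0.4],[0,0,0.3],[0,0,0.2],[0,0,0.06],[0,0,0],[0,0,0]], hand=[0.389,0.389,0.389,0.389,0.389,0.389,0.389,0.389,0.389,0.389])

```text
clock: 19.33
position: [471.6, -181.5, 44.6]
ee_rot: [0.993, 0.122, 0.0, 0.0]
contact_force: [-0.4, -0.5, -1.2]
gripper_width: 26.7
grasp_force: 15.0
```

apply_moves(delta_rot=[[0,0,0],[0,0,0],[0,0,0],[0,0,0],[0,0,0],[0,0,0]], xyz=[[0,0,0.02],[0,0,0.02],[0,0,0.02],[0,0,0.02],[0,0,0],[0,0,0]], hand=[0.389,0.389,0.389,0.389,0.389,0.389])

```text
clock: 19.83
position: [471.3, -181.5, 42.4]
ee_rot: [0.993, 0.122, 0.0, 0.0]
contact_force: [0.2, -0.1, -1.1]
gripper_width: 26.3
grasp_force: 15.0
```

apply_moves(delta_rot=[[0,0,0],[0,0,0],[0,0,0],[0,0,0],[0,0,0]], xyz=[[0,0,0.02],[0,0,0.02],[0,0,0],[0,0,0],[0,0,0]], hand=[0.389,0.389,0.389,0.389,0.389])

```text
clock: 20.25
position: [471.3, -181.5, 41.3]
ee_rot: [0.993, 0.122, 0.0, 0.0]
contact_force: [-0.2, -0.4, -0.6]
gripper_width: 26.2
grasp_force: 15.0
```

apply_moves(delta_rot=[[0,0,0],[0,0,0],[0,0,0],[0,0,0]], xyz=[[0,0,0.02],[0,0,0],[0,0,0],[0,0,0]], hand=[0.389,0.389,0.389,0.389])

```text
clock: 20.58
position: [471.3, -181.5, 41.3]
ee_rot: [0.993, 0.122, 0.0, 0.0]
contact_force: [-0.6, 0.9, 5.2]
gripper_width: 26.4
grasp_force: 15.6
```

Contact with the tray floor (+5 N). Now I'll release slowly, then retreat up.

apply_moves(delta_rot=[[0,0,0],[0,0,0],[0,0,0],[0,0,0],[0,0,0],[0,0,0],[0,0,0],[0,0,0],[0,0,0],[0,0,0]], xyz=[[0,0,0],[0,0,0],[0,0,0],[0,0,0],[0,0,0],[0,0,0],[0,0,0],[0,0,0],[0,0,0],[0,0,0]], hand=[0.38,0.37,0.36,0.35,0.33,0.28,0.2,0.1,0,0])

```text
clock: 21.42
position: [471.3, -181.5, 40.8]
ee_rot: [0.993, 0.122, 0.0, 0.0]
contact_force: [0.3, 1.0, 0.6]
gripper_width: 42.6
grasp_force: 0.0
```

apply_moves(delta_rot=[[0,0,0],[0,0,0],[0,0,0],[0,0,0],[0,0,0],[0,0,0],[0,0,0],[0,0,0],[0,0,0],[0,0,0],[0,0,0],[0,0,0],[0,0,0]], xyz=[[0,0,-0.1],[0,0,-0.3],[0,0,-0.5],[0,0,-0.6],[0,0,-0.6],[0,0,-0.6],[0,0,-0.6],[0,0,-0.6],[0,0,-0.6],[0,0,-0.6],[0,0,-0.3],[0,0,0],[0,0,0]], hand=[0,0,0,0,0,0,0,0,0,0,0,0,0])

```text
clock: 22.5
position: [471.1, -181.4, 176.0]
ee_rot: [0.993, 0.122, 0.0, -0.0]
contact_force: [0.0, -1.0, -0.4]
gripper_width: 42.9
grasp_force: 0.0
```

```bash
python3 - <<'E' 2>&1
from h import *
np.set_printoptions(precision=2,suppress=True)
s,p,X,m=vial([471,-181],"w12")
p=eyes.get_image("scene"); save(p,"s2"); cv2.imwrite("pics/s2c.png",cv2.resize(p["frame"][120:360,130:450,::-1],None,fx=2,fy=2))
print(arm.read_state()["contact_force"])
E
```

```text
[ 471.08 -181.4   175.96]
body 368 [ 470.39 -182.61]
cap 410 [ 471.53 -182.27  102.18] [ 479.13 -174.17  104.79]
[-0.3  -0.48  0.24]
```

View pics/s2c.png

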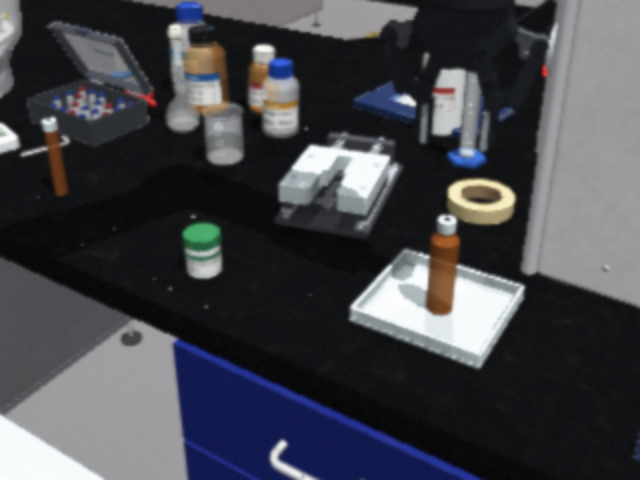

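The good vial stands in the tray at (443,270), the thin vial is still standing on the worktop at (55,160), and the gauge jaws are back at rest.

```bash
python3 -c "from bench import arm; print(arm.job_done())"
```

```text
the job is handed in; nothing more can be done
None
```

The job is handed in: the good 27 mm vial pushed the gauge jaws about 7 mm at the step and now stands in the tray (steady grip about 15 N, briefly 27 N). The undersize vial was left standing on the worktop, and the beaker, jar and flask were not touched.

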